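Cull the short vial and hold the steriliser lid half open

ROBOT

A 6-joint arm with a two-finger parallel gripper is mounted at the origin on the work surface. World frame = base frame: x ahead of the robot, y to its left, z up, the work surface at z = 0. Lengths are in m, angles in rad, forces in N, time in s.
With the tool pointing down it reaches from about 0.3 to 0.875 m from the base axis. Payload 6.4 kg.
Tool frame: the origin (TCP) lies midway between the tips of the shut fingers; the grasp point (between the pads) lies 19 mm behind it (ctrl.pinch_z is the distance from the TCP to the grasp point, in m); z points along the fingers, y is the line along which they close (so a half turn about z gives the same grasp; the last joint's range is limited). The gripper opens to 85 mm and grips with 20 to 120 N. Pads are 22 mm wide; open, the fingers measure 114 mm over their backs; the gripper's body (76 mm by 85 mm) begins 54 mm behind the grasp point. The pads swing forward as they close: fully open they stand 13 mm farther back than shut.
Start: joints at [1.141, 0.181, 1.607, -0, 1.354, -0.206], TCP at [0.128, 0.561, 0.231] pointing down, gripper open.
Joint ranges: [-2.99, 2.99], [-0.89, 2.07], [0.3, 2.58], [-1.14, 4.28], [0, 2.63], [-3.12, 3.12]. Speed limits (rad/s): [2.57, 2.57, 3.01, 3.14, 3.14, 3.14].

INTERFACE

Orientations are given as a unit quaternion [w, x, y, z].
In Python, from bench import ctrl gives the robot as it stands.
- The arm moves only by the tool apply_moves, never from a script. Its argument "moves" is a list of rows, each an object with "jaw": the opening, from 0 (shut) to 1 (fully open); "offset": the shift along the tool's x, y, z in mm, a list of three; "rot": the turn, a rotation vector about the tool's x, y, z in degrees, a list of three. In form: [{"jaw": jaw, "offset": [dx, dy, dz], "rot": [ax, ay, az]}, ...]. A call has exactly 5 rows; each row shifts and turns the commanded pose from where the row before left it, along the tool's axes as they then stand; what a row does not reach is not made up. A row lasts 1/8 s, in which the tool goes at most 62.5 mm and 10.7 degrees, less where a joint would pass 70% of its speed; a pose out of reach is approached as far as the arm can. A call is refused whole if a number of a shift passes 62.5 or a number of a turn 10.7, either way. A call with a gripper value outside its range is refused whole. The fingers move at their own pace and stop on an object; the grip force is fixed at half the most. Time passes only in rows, so rows that do not move let the fingers close, or fill a call up. It gives the time, the measured TCP pose, the force, the opening and the grip force at its end, in the units of the state.
- ctrl.get_obs(): the state, without advancing time (a new reading comes with each control period).
- ctrl.camera(name): name is "scene" or "top" or "wrist"; returns (picture, depth): 420x560x3 uint8, red, green, blue; 420x560 float32, m along the optical axis (not along the pixel's ray), 0 where there is no reading.
- ctrl.camera_params(name): a dict with "K" (3x3 intrinsics, pixels), "dist" ([k1, k2, p1, p2, k3] as OpenCV has them; the pictures are not rectified), "cam_to_world" (4x4, takes a point from camera to world coordinates); the wrist camera has in their place "mount" (4x4, takes a point from camera to tool coordinates, whose origin is the TCP and whose axes are the flange's). Camera axes: x right, y down, z forward; pixel columns grow to the right and rows downward; lengths in m; the calibration is good to about 2 mm. A picture is of the moment at which its call begins: read the wrist's pose just before it. camera_params takes no time and is no camera call.
- ctrl.hand_in(): hands the job in; it is judged then, once.
Trained networks look in the newest picture that a camera, given by its name, has taken for a name from the list of things; names that differ only in an ending like _2 or _b are one class to them, and where a whole thing is asked for, a point or a joint stands for the part that bears it (a point fixed in the world has none). Each returns a list of dicts, best first, with "score" (0 to 1); they miss things now and then, are a little off and sometimes report something else, mostly with a low value. They report only what shows in the picture. A call takes as long as a camera call. They do not tell look-alikes from the thing itself.
- ctrl.outline_of(camera, target): "region" (420x560 bool, what is visible of it) and "position" ([column, row] in pixels, amid what is visible of it).
The state is a dict: "time_s": time; "q": joint angles; "dq": joint speeds; "joint_efforts": joint torques, N m; "eef_pos": TCP position; "eef_rot": TCP orientation; "wrist_force": force on the tool from outside, world axes, zero at the start; "torque": the same for the moment, N m; "opening": opening from 0.0 (shut) to 1.0 (fully open); "grasp_force": force on a finger pad.
Only numpy, scipy, OpenCV 4.12 (cv2) and the standard library are available. Lean on these libraries where they do the work, as an engineer would, in place of code of your own. Each camera call takes 0.05 s, during which the arm holds its last target. There are 200 camera calls.

TASK

One of the four amber vials in the wooden rack is shorter than the rest: take it out and stand it upright in the red reject tray. Then lift the lid of the white steriliser box to 45 degrees and keep holding it there, so that a colleague can load the three good vials; the lid falls shut if let go, so finish while still holding it. Leave the good vials and everything else on the bench where they stand.

Things in the scene. Friction and masses are not known exactly. Their poses are not given: they have to be found in the camera images.
- vial_1: one of four alike amber glass vials, 24 mm diameter, with a white cap (23 mm diameter, the top 22 mm), standing upright with its foot 12 mm deep in the rack. Three of the four are 78 mm tall in all and exactly one is 54 mm, so in the rack the short one's top is 24 mm lower; which place in the row it has changes. 45 g. Origin: centre of the cap's top; z up
- vial_2: one of four alike amber glass vials, 24 mm diameter, with a white cap (23 mm diameter, the top 22 mm), standing upright with its foot 12 mm deep in the rack. Three of the four are 78 mm tall in all and exactly one is 54 mm, so in the rack the short one's top is 24 mm lower; which place in the row it has changes. 45 g. Origin: centre of the cap's top; z up
- vial_3: one of four alike amber glass vials, 24 mm diameter, with a white cap (23 mm diameter, the top 22 mm), standing upright with its foot 12 mm deep in the rack. Three of the four are 78 mm tall in all and exactly one is 54 mm, so in the rack the short one's top is 24 mm lower; which place in the row it has changes. 45 g. Origin: centre of the cap's top; z up
- vial_4: one of four alike amber glass vials, 24 mm diameter, with a white cap (23 mm diameter, the top 22 mm), standing upright with its foot 12 mm deep in the rack. Three of the four are 78 mm tall in all and exactly one is 54 mm, so in the rack the short one's top is 24 mm lower; which place in the row it has changes. 45 g. Origin: centre of the cap's top; z up
- rack: fixed wooden rack for the vials, 250 x 60 x 18 mm, with four holes of 28 mm diameter and 12 mm depth, 55 mm apart in one row along its x axis (at x = -82.5, -27.5, 27.5 and 82.5 mm). Origin: centre of its underside, on the table
- reject_tray: fixed shallow red open tray, 120 x 120 x 18 mm outside, wall and floor 4 mm, empty. Origin: centre of its underside, on the table
- steriliser: fixed white box with a hinged lid, 200 mm deep (x) by 220 mm wide (y), rim 90 mm and top of the closed lid 101 mm above the table. Its front (-x side, with a grey control strip) looks towards the robot, the hinge is along the rear (+x) rim. Origin: centre of its underside
- lid (a joint): angle of the steriliser's lid, rad: 0 shut (as at the start), growing as its front edge rises, stop at 1.4. The lid (200 x 220 mm, 10 mm thick, about 0.4 kg) has a free hinge and falls shut from any angle when let go
- lid_handle (a point): centre of the black barrel handle on the lid: a horizontal cylinder along the box's y axis, 18 mm diameter and 30 mm long with flat ends, on a thin stem (10 mm diameter). It lies 25 mm from the lid's front edge, on its middle line, 38 mm above the lid's top face; seen from the hinge line at the shut lid 175 mm towards the front and 49 mm up. It moves with the lid
- lid_hinge (a point): middle of the lid's hinge line, at the rear rim of the steriliser 90 mm above the table; the line runs along the steriliser's y axis. Does not move
- squeeze_bottle: white plastic bottle, 68 mm diameter, 190 mm tall; stands on the table, to be left alone. Origin: centre of its underside
- dropper_bottle: amber bottle, 44 mm diameter, 90 mm tall; stands on the table, to be left alone. Origin: centre of its underside
- cream_jar: small white jar, 50 mm diameter, 38 mm tall; stands on the table, to be left alone. Origin: centre of its underside
- steel_bowl: steel bowl, 100 mm diameter, 35 mm tall; stands on the table, to be left alone. Origin: centre of its underside
- spatula: spatula lying on the table along its x axis, to be left alone
Things that resemble listed ones, but are neither listed nor needed, are in the scene too. Leave any yellow look-alike of the vial_3 alone.

How it is judged:
By the outcome, as a careful person would: the job done as asked, in the order asked, and still so for the second after the job is handed in, while the arm keeps its last pose, push and grip.
It also fails if it takes over 45 s, if anything falls off the work surface, if the arm or the gripper's body presses on something with over 40 N, if the wrist force passes 120 N, or if a joint passes its speed limit or range.

## Working session

There is one attempt and no reset: what is moved stays moved. The work goes in short steps, Python scripts to look and compute and a tool call to move; the robot and the scene stay as the last step left them, time stands still between calls to the robot, and variables do not carry over. Pictures are saved under pics/ and viewed, at most 10 in all, crops included, and the job is handed in when it is done.

Besides the shell and the picture viewer there is one more tool, called after "Request:" as name([rows], argument=value, ...), one row to a line, values as JSON. apply_moves: Moves the arm, as the interface text tells. Its arguments: {"type":"object","properties":{"moves":{"type":"array"}},"required":["moves"]}

```bash
mkdir -p pics; ls; cat > h.py <<'E'
import numpy as np, cv2
from bench import ctrl
from scipy.spatial.transform import Rotation as R
def rot(q): return R.from_quat([q[1],q[2],q[3],q[0]])
def snap(n):
    o=ctrl.get_obs(); p=ctrl.camera_params(n); im,d=ctrl.camera(n)
    if 'cam_to_world' in p: T=np.array(p['cam_to_world'])
    else:
        B=np.eye(4);B[:3,:3]=rot(o['eef_rot']).as_matrix();B[:3,3]=o['eef_pos'];T=B@np.array(p['mount'])
    return im,d,np.array(p['K']),np.array(p['dist']),T
def cloud(d,K,D,T):
    h,w=d.shape;v,u=np.mgrid[:h,:w]
    n=cv2.undistortPoints(np.stack([u,v],-1).reshape(-1,1,2).astype(float),K,D).reshape(h,w,2)
    P=np.dstack([n*d[...,None],d])@T[:3,:3].T+T[:3,3]; P[d<=0]=np.nan
    return P
def save(n,im): cv2.imwrite('pics/'+n,im[...,::-1])
E
python3 - <<'E'
from h import *
print(ctrl.get_obs())
ims=[]
for n in('scene','top'):
    im,d,K,D,T=snap(n); np.savez(n,im=im,P=cloud(d,K,D,T)); save(n+'.png',im); print(n,T[:3,3])
E
```

```text
pics
{'time_s': 0.0, 'q': array([ 1.14072372e+00,  1.81552189e-01,  1.60802264e+00, -3.51919512e-05,
        1.35376382e+00, -2.06310194e-01]), 'dq': array([-3.73466380e-04, -2.10380226e-04,  6.34121087e-04, -2.76622426e-04,
       -2.48550758e-06, -1.72171566e-04]), 'joint_efforts': array([ 5.12932857e-04, -4.44878805e+01, -3.51332152e+01, -5.09451681e-07,
        9.19014827e-03,  3.53163080e-05]), 'eef_pos': array([0.12735689, 0.56015261, 0.2303708 ]), 'eef_rot': array([-2.56799669e-04,  1.11644120e-01,  9.93747869e-01, -8.34551804e-04]), 'wrist_force': array([-0.47301984,  0.04219411,  0.32645069]), 'torque': array([ 0.04608607,  0.02186445, -0.0134896 ]), 'grasp_force': 0.0, 'opening': 0.9998340255212887}
scene [ 1.25037315 -0.77224832  1.12636637]
top [ 0.46828333 -0.12539554  1.32380042]
```

View pics/scene.png

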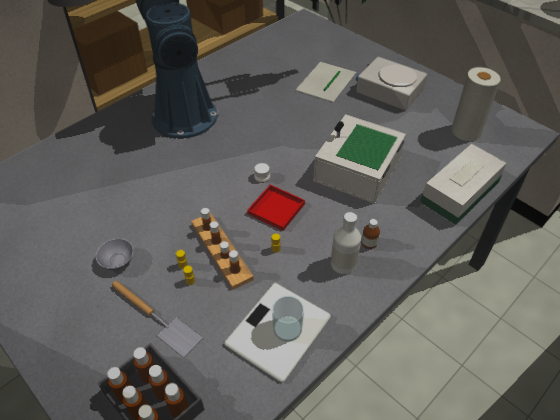

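View pics/top.png

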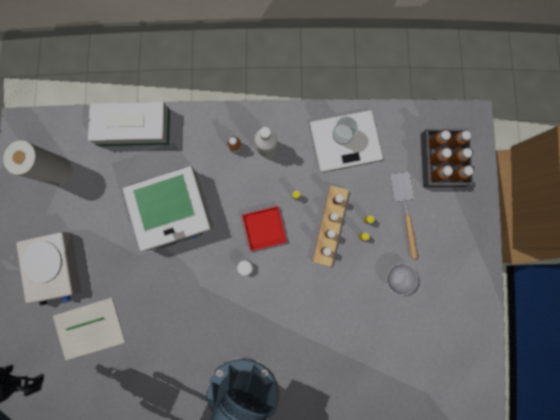

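The scene shows the rack with four vials (scene 205–235, 215–262; top 326–340, 199–251), the red tray (top 265,229), the steriliser (top 167,208) with its handle near (170,232), and yellow look-alikes (top 297,195; 370,220; 365,237). Next I measure the vials.

```bash
python3 - <<'E'
from h import *
t=np.load('top.npz');P=t['P'];im=t['im'].astype(int)
s=np.load('scene.npz');Q=s['P'];imq=s['im'].astype(int)
def pr(n,A): print(n,np.round(np.nanmedian(A,0),4),len(A))
# vials: whitish pixels above table near rack
for nm,PP,I,b in(('top',P,im,(310,350,185,265)),('scene',Q,imq,(190,255,200,290))):
    m=np.zeros(PP.shape[:2],bool);m[b[2]:b[3],b[0]:b[1]]=1
    m&=(I.min(2)>95)&(I.max(2)-I.min(2)<45)&(PP[...,2]>.03)
    n,l,st,c=cv2.connectedComponentsWithStats(m.astype(np.uint8))
    for i in range(1,n):
        if st[i,4]>15:
            A=PP[l==i]; z=np.nanpercentile(A[:,2],90);pr(nm+str(c[i].round()),A[abs(A[:,2]-z)<.006])
def rect(PP,m):
    A=PP[m][:,:2];A=A[~np.isnan(A).any(1)];r=cv2.minAreaRect((A*1000).astype(np.float32));return np.round(r[0],1),np.round(r[1],1),round(r[2],1)
hsv=cv2.cvtColor(t['im'],cv2.COLOR_RGB2HSV)
m=(hsv[...,0]<8)&(hsv[...,1]>200)&(hsv[...,2]>90);m[:,:235]=0;m[:,300:]=0;m[:190]=0;m[260:]=0
m=cv2.morphologyEx(m.astype(np.uint8),cv2.MORPH_OPEN,np.ones((3,3)))>0
print('tray',rect(P,m),np.nanmedian(P[m],0))
m=np.zeros(m.shape,bool);m[180:275,305:360]=1;m&=(abs(P[...,2]-.018)<.006)&(hsv[...,1]>80)
m=cv2.morphologyEx(m.astype(np.uint8),cv2.MORPH_OPEN,np.ones((3,3)))>0
print('rack',rect(P,m))
m=np.zeros(m.shape,bool);m[155:260,115:220]=1;ml=m&(abs(P[...,2]-.101)<.008)
print('lid',rect(P,ml),np.nanmedian(P[ml],0))
mh=m&(P[...,2]>.125);v,u=np.where(mh);print('handle',rect(P,mh),np.nanmedian(P[mh],0),np.nanmax(P[mh][:,2]),u.mean(),v.mean())
mh=np.zeros(m.shape,bool);mh[110:145,320:355]=1;mh&=(Q[...,2]>.12);pr('handle scene',Q[mh]);print(rect(Q,mh),np.nanmax(Q[mh][:,2]))
a=cv2.resize(t['im'][150:290,220:400],None,fx=4,fy=4,interpolation=2);b=cv2.resize(s['im'][190:300,165:290],None,fx=5,fy=5,interpolation=2)
save('crop.png',cv2.resize(np.hstack([cv2.resize(a,(int(a.shape[1]*550/a.shape[0]),550)),b])[:, :],(800,330)))
E
```

```text
top[338. 198.] [ 0.6087 -0.301   0.0828] 42
top[334. 216.] [ 0.5559 -0.2881  0.0591] 44
top[330. 234.] [ 0.5004 -0.2752  0.0821] 41
top[326. 252.] [ 0.4469 -0.2616  0.0836] 41
scene[204. 211.] [ 0.4469 -0.2633  0.0825] 44
scene[213. 224.] [ 0.5015 -0.2778  0.0833] 44
scene[224. 245.] [ 0.5535 -0.29    0.0579] 44
scene[233. 254.] [ 0.608  -0.3048  0.0823] 50
tray (array([524.1, -70.8]), array([109.6, 109. ]), 12.8) [ 0.52374045 -0.07102251  0.0025322 ]
rack (array([ 528.9, -281.3]), array([ 60.2, 245.9]), 76.1)
lid (array([583.5, 222.3]), array([204.1, 223.2]), 17.1) [0.58270577 0.22018739 0.100586  ]
handle (array([510.4, 199.8]), array([17.3, 29.8]), 12.1) [0.50880636 0.19745514 0.14476328] 0.1500134388882206 168.53521126760563 231.59154929577466
handle scene [0.5102 0.1939 0.1423] 68
(array([509.3, 197.2]), array([16.9, 39. ]), 13.6) 0.14900341502477976
```

View pics/crop.png

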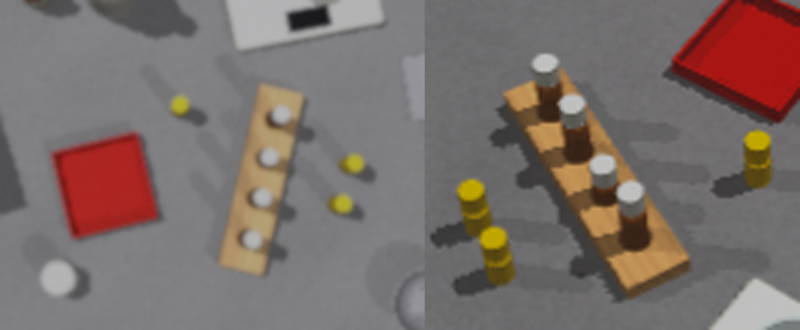

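In the crop, the short one is the second vial from the far end: cap at top (334,216) / scene (224,245), with its top at z≈0.059 against 0.083 for the other three. That matches the expected 24 mm difference. The yellow pieces are look-alikes and stay where they are. Tool y is already nearly perpendicular to the row, so I can start the approach.

```bash
cat > to.py <<'E'
import sys
from h import *
# usage: to.py x y z yawY(deg)  -> tool-axis offset [mm] and turn [deg] from the current pose
def to(x,y,z,a):
    o=ctrl.get_obs();r=rot(o['eef_rot']);a=np.radians(a)
    Y=np.array([np.cos(a),np.sin(a),0]);Z=np.array([0,0,-1.]);g=R.from_matrix(np.stack([np.cross(Y,Z),Y,Z],1))
    print('off',np.round(r.inv().apply(np.array([x,y,z])-o['eef_pos'])*1000,1),'turn',np.round((r.inv()*g).as_rotvec(degrees=True),2),
      't',round(o['time_s'],2),'pos',o['eef_pos'].round(4),'F',o['wrist_force'].round(1),'open',round(o['opening'],3),'grip',round(o['grasp_force'],1))
if __name__=='__main__': to(*map(float,sys.argv[1:5]))
E
python3 to.py .5547 -.289 .13 76
```

```text
off [-605.2 -733.   101.4] turn [-0.09 -0.02  1.18] t 0.1 pos [0.1274 0.5602 0.2305] F [-0.8 -0.1  0.2] open 1.001 grip 0.0
```

Request:
apply_moves([
  {"jaw":1,"offset":[-39,-47,0],"rot":[0,0,1.2]},
  {"jaw":1,"offset":[-39,-47,0],"rot":[0,0,0]},
  {"jaw":1,"offset":[-39,-47,0],"rot":[0,0,0]},
  {"jaw":1,"offset":[-39,-47,0],"rot":[0,0,0]},
  {"jaw":1,"offset":[-39,-47,0],"rot":[0,0,0]},
])

```text
time_s: 0.72
eef_pos: [0.2612, 0.2843, 0.2311]
eef_rot: [0.0, 0.122, 0.993, -0.0]
wrist_force: [1.0, -0.7, 0.2]
opening: 1.002
grasp_force: 0.0
```

Request:
apply_moves([
  {"jaw":1,"offset":[-39,-47,0],"rot":[0,0,0]},
  {"jaw":1,"offset":[-39,-47,0],"rot":[0,0,0]},
  {"jaw":1,"offset":[-39,-47,0],"rot":[0,0,0]},
  {"jaw":1,"offset":[-39,-47,0],"rot":[0,0,0]},
  {"jaw":1,"offset":[-39,-47,0],"rot":[0,0,0]},
])

```text
time_s: 1.35
eef_pos: [0.3936, 0.0087, 0.2313]
eef_rot: [0.0, 0.122, 0.992, 0.0]
wrist_force: [0.8, 1.0, 0.2]
opening: 1.003
grasp_force: 0.0
```

```bash
python3 to.py .5547 -.289 .13 76
```

```text
off [-228.5 -249.7  101.4] turn [ 0.02  0.04 -0.06] t 1.35 pos [0.3936 0.0087 0.2313] F [0.8 1.  0.2] open 1.003 grip 0.0
```

Request:
apply_moves([
  {"jaw":1,"offset":[-40,-44,0],"rot":[0,0,0]},
  {"jaw":1,"offset":[-40,-44,0],"rot":[0,0,0]},
  {"jaw":1,"offset":[-40,-44,0],"rot":[0,0,0]},
  {"jaw":1,"offset":[-40,-44,0],"rot":[0,0,0]},
  {"jaw":1,"offset":[-40,-44,0],"rot":[0,0,0]},
])

```text
time_s: 1.98
eef_pos: [0.5345, -0.2529, 0.2307]
eef_rot: [-0.0, 0.122, 0.992, 0.0]
wrist_force: [2.0, -0.1, 0.1]
opening: 0.998
grasp_force: 0.0
```

Request:
apply_moves([
  {"jaw":1,"offset":[-10,-12,30],"rot":[0,0,0]},
  {"jaw":1,"offset":[0,0,35],"rot":[0,0,0]},
  {"jaw":1,"offset":[0,0,25],"rot":[0,0,0]},
  {"jaw":1,"offset":[0,0,0],"rot":[0,0,0]},
  {"jaw":1,"offset":[0,0,0],"rot":[0,0,0]},
])

```text
time_s: 2.6
eef_pos: [0.5412, -0.2655, 0.1423]
eef_rot: [0.0, 0.122, 0.993, -0.0]
wrist_force: [0.8, -1.1, 0.3]
opening: 0.998
grasp_force: 0.0
```

```bash
python3 - <<'E'
from h import *
from to import to
to(.5547,-.289,.025,76)
im,d,K,D,T=snap('wrist');P=cloud(d,K,D,T);save('wrist1.png',im)
m=(im.min(2)>95)&(im.max(2).astype(int)-im.min(2)<45)&(P[...,2]>.045)&(P[...,2]<.1)
n,l,st,c=cv2.connectedComponentsWithStats(m.astype(np.uint8))
for i in range(1,n):
    if st[i,4]>60:
        A=P[l==i];z=np.nanpercentile(A[:,2],90);A=A[abs(A[:,2]-z)<.005];print(c[i].round(),st[i,4],((A.min(0)+A.max(0))/2).round(4),z)
E
```

```text
off [-18.6 -19.5 117.3] turn [-0.03  0.06 -0.01] t 2.6 pos [ 0.5412 -0.2655  0.1423] F [ 0.8 -1.1  0.3] open 0.998 grip 0.0
[246.  81.] 1298 [ 0.4479 -0.2635  0.0822] 0.08389862308859489
[249. 173.] 1117 [ 0.5011 -0.2766  0.0822] 0.0837619824023364
[253. 241.] 816 [ 0.5542 -0.2901  0.058 ] 0.059824021891802706
[253. 320.] 1074 [ 0.6072 -0.3032  0.0818] 0.08357067040960017
```

View pics/wrist1.png

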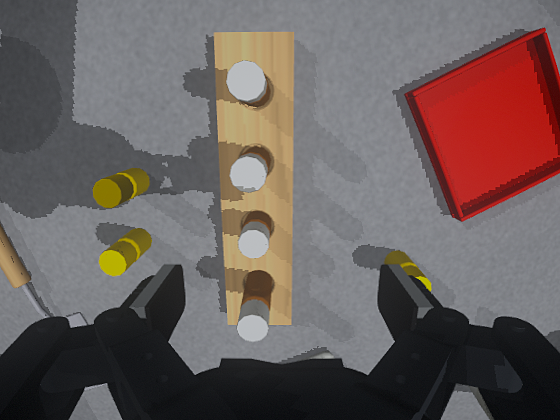

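The wrist view shows the short vial at (253,241), flanked by the tall ones at (249,173) and (253,320). Its measured position is (0.554,-0.290), which agrees with the other cameras.

Request:
apply_moves([
  {"jaw":1,"offset":[-19,-20,0],"rot":[0,0,0]},
  {"jaw":1,"offset":[0,0,20],"rot":[0,0,0]},
  {"jaw":1,"offset":[0,0,30],"rot":[0,0,0]},
  {"jaw":1,"offset":[0,0,20],"rot":[0,0,0]},
  {"jaw":1,"offset":[0,0,0],"rot":[0,0,0]},
])

```text
time_s: 3.28
eef_pos: [0.5529, -0.2877, 0.0691]
eef_rot: [-0.002, 0.122, 0.993, 0.001]
wrist_force: [0.2, 0.3, -0.3]
opening: 1.0
grasp_force: 0.0
```

```bash
python3 to.py .5543 -.2897 .025 76
```

```text
off [-2.  -1.6 44.1] turn [ 0.11 -0.23 -0.01] t 3.27 pos [ 0.5529 -0.2877  0.0691] F [ 0.2  0.3 -0.3] open 1.0 grip 0.0
```

Request:
apply_moves([
  {"jaw":1,"offset":[-2,-1.5,20],"rot":[0,0,0]},
  {"jaw":1,"offset":[0,0,20],"rot":[0,0,0]},
  {"jaw":1,"offset":[0,0,4],"rot":[0,0,0]},
  {"jaw":1,"offset":[0,0,0],"rot":[0,0,0]},
  {"jaw":0.5,"offset":[0,0,0],"rot":[0,0,0]},
])

```text
time_s: 3.9
eef_pos: [0.5564, -0.2916, 0.028]
eef_rot: [0.001, 0.122, 0.993, -0.0]
wrist_force: [0.1, -1.5, -0.2]
opening: 0.814
grasp_force: 0.0
```

```bash
python3 to.py .5543 -.2897 .025 76
```

```text
off [2.5 1.3 3. ] turn [-0.03  0.06 -0.03] t 3.9 pos [ 0.5564 -0.2916  0.028 ] F [ 0.1 -1.5 -0.2] open 0.814 grip 0.0
```

Request:
apply_moves([
  {"jaw":0,"offset":[0.5,0.5,0],"rot":[0,0,0]},
  {"jaw":0,"offset":[0,0,0],"rot":[0,0,0]},
  {"jaw":0,"offset":[0,0,0],"rot":[0,0,0]},
  {"jaw":0,"offset":[0,0,0],"rot":[0,0,0]},
  {"jaw":0,"offset":[0,0,0],"rot":[0,0,0]},
])

```text
time_s: 4.53
eef_pos: [0.556, -0.2908, 0.0279]
eef_rot: [0.0, 0.122, 0.993, -0.0]
wrist_force: [-0.1, 1.2, 5.3]
opening: 0.254
grasp_force: 58.9
```

```bash
python3 to.py .5543 -.2897 .026 76
```

```text
off [1.9 0.7 1.9] turn [-0.02  0.05 -0.02] t 4.53 pos [ 0.556  -0.2908  0.0279] F [-0.1  1.2  5.3] open 0.254 grip 58.9
```

Request:
apply_moves([
  {"jaw":0,"offset":[0,0,-20],"rot":[0,0,0]},
  {"jaw":0,"offset":[0,0,-30],"rot":[0,0,0]},
  {"jaw":0,"offset":[0,0,-30],"rot":[0,0,0]},
  {"jaw":0,"offset":[0,0,-25],"rot":[0,0,0]},
  {"jaw":0,"offset":[0,0,0],"rot":[0,0,0]},
])

```text
time_s: 5.15
eef_pos: [0.557, -0.2916, 0.1356]
eef_rot: [0.002, 0.122, 0.993, -0.001]
wrist_force: [0.1, 0.1, -0.0]
opening: 0.256
grasp_force: 58.7
```

Request:
apply_moves([
  {"jaw":0,"offset":[10,25,0],"rot":[0,0,0]},
  {"jaw":0,"offset":[22,52,0],"rot":[0,0,0]},
  {"jaw":0,"offset":[22,52,0],"rot":[0,0,0]},
  {"jaw":0,"offset":[20,50,0],"rot":[0,0,0]},
  {"jaw":0,"offset":[10,25,0],"rot":[0,0,0]},
])

```text
time_s: 5.78
eef_pos: [0.5217, -0.0693, 0.1309]
eef_rot: [-0.001, 0.121, 0.993, 0.001]
wrist_force: [-0.7, 0.1, -0.2]
opening: 0.251
grasp_force: 58.8
```

```bash
python3 to.py .5237 -.071 .026 76
```

```text
off [ -2.6  -1.2 104.9] turn [ 0.04 -0.17  0.09] t 5.78 pos [ 0.5217 -0.0693  0.1309] F [-0.7  0.1 -0.2] open 0.251 grip 58.8
```

Request:
apply_moves([
  {"jaw":0,"offset":[-2,-1,25],"rot":[0,0,0]},
  {"jaw":0,"offset":[0,0,40],"rot":[0,0,0]},
  {"jaw":0,"offset":[0,0,25],"rot":[0,0,0]},
  {"jaw":0,"offset":[0,0,3],"rot":[0,0,0]},
  {"jaw":0,"offset":[0,0,0],"rot":[0,0,0]},
])

```text
time_s: 6.4
eef_pos: [0.5252, -0.0738, 0.0394]
eef_rot: [-0.0, 0.122, 0.993, 0.0]
wrist_force: [0.1, -0.0, -0.1]
opening: 0.251
grasp_force: 58.8
```

```bash
python3 to.py .5237 -.071 .026 76
```

```text
off [ 2.1  2.3 13.4] turn [ 0.   -0.02 -0.02] t 6.4 pos [ 0.5252 -0.0738  0.0394] F [ 0.1 -0.  -0.1] open 0.251 grip 58.8
```

Request:
apply_moves([
  {"jaw":0,"offset":[0,0,7],"rot":[0,0,0]},
  {"jaw":0,"offset":[0,0,3],"rot":[0,0,0]},
  {"jaw":0,"offset":[0,0,2],"rot":[0,0,0]},
  {"jaw":0,"offset":[0,0,1],"rot":[0,0,0]},
  {"jaw":0,"offset":[0,0,0],"rot":[0,0,0]},
])

```text
time_s: 7.02
eef_pos: [0.5252, -0.0737, 0.0263]
eef_rot: [0.0, 0.122, 0.993, -0.0]
wrist_force: [-0.6, -0.2, 0.1]
opening: 0.253
grasp_force: 58.8
```

```bash
python3 to.py .5237 -.071 .026 76
```

```text
off [2.1 2.3 0.3] turn [-0.    0.   -0.02] t 7.03 pos [ 0.5252 -0.0737  0.0263] F [-0.6 -0.2  0.1] open 0.253 grip 58.8
```

No contact force yet, so I lower it in small steps until it touches.

Request:
apply_moves([
  {"jaw":0,"offset":[0,0,0.5],"rot":[0,0,0]},
  {"jaw":0,"offset":[0,0,0.5],"rot":[0,0,0]},
  {"jaw":0,"offset":[0,0,0],"rot":[0,0,0]},
  {"jaw":0,"offset":[0,0,0],"rot":[0,0,0]},
  {"jaw":0,"offset":[0,0,0],"rot":[0,0,0]},
])

```text
time_s: 7.65
eef_pos: [0.5254, -0.0738, 0.0258]
eef_rot: [0.0, 0.122, 0.993, -0.0]
wrist_force: [-1.9, -0.4, 4.5]
opening: 0.253
grasp_force: 59.4
```

Request:
apply_moves([
  {"jaw":0.3,"offset":[0,0,0],"rot":[0,0,0]},
  {"jaw":0.4,"offset":[0,0,0],"rot":[0,0,0]},
  {"jaw":0.6,"offset":[0,0,0],"rot":[0,0,0]},
  {"jaw":0.7,"offset":[0,0,0],"rot":[0,0,0]},
  {"jaw":0.7,"offset":[0,0,0],"rot":[0,0,0]},
])

```text
time_s: 8.28
eef_pos: [0.5252, -0.0737, 0.0252]
eef_rot: [-0.0, 0.122, 0.993, -0.0]
wrist_force: [0.2, 0.5, -0.8]
opening: 0.699
grasp_force: 0.0
```

Request:
apply_moves([
  {"jaw":0.7,"offset":[0,0,-20],"rot":[0,0,0]},
  {"jaw":0.8,"offset":[0,0,-45],"rot":[0,0,0]},
  {"jaw":1,"offset":[0,0,-55],"rot":[0,0,0]},
  {"jaw":1,"offset":[0,0,-50],"rot":[0,0,0]},
  {"jaw":1,"offset":[0,0,-30],"rot":[0,0,0]},
])

```text
time_s: 8.9
eef_pos: [0.5261, -0.0741, 0.2285]
eef_rot: [0.002, 0.122, 0.993, -0.0]
wrist_force: [-0.3, 0.0, -0.8]
opening: 0.998
grasp_force: 0.0
```

```bash
python3 - <<'E'
from h import *
from to import to
im,d,K,D,T=snap('scene');a=cv2.resize(im[90:300,165:425],None,fx=3,fy=3,interpolation=2);save('placed.png',cv2.resize(a,(740,598)))
# steriliser lid: refit from the top depth saved earlier, slice near the top face only
t=np.load('top.npz');P=t['P']
m=np.zeros(P.shape[:2],bool);m[155:260,115:220]=1;m&=abs(P[...,2]-.1005)<.004
A=P[m][:,:2]*1000
for th in np.arange(11,20,1):
    c,s=np.cos(np.radians(th)),np.sin(np.radians(th));B=A@np.array([[c,-s],[s,c]])
    lo=np.percentile(B,1,0);hi=np.percentile(B,99,0);mid=(lo+hi)/2;print(th,(hi-lo).round(1),(np.array([[c,-s],[s,c]])@mid).round(1))
to(.5097,.1975,.24,106)
E
```

```text
11 [202.5 222.9] [583.7 221.5]
12 [200.8 221.4] [583.9 221.3]
13 [198.9 219.8] [583.5 221.5]
14 [197.5 218.5] [583.3 221.4]
15 [196.4 217.1] [583.3 221.4]
16 [196.2 216.7] [583.  221.3]
17 [196.3 216.6] [582.9 221.3]
18 [196.4 216.6] [582.9 221.4]
19 [197.2 216.7] [582.8 221.4]
off [ 83.3 259.6  -9. ] turn [ -0.19   0.48 -30.01] t 8.95 pos [ 0.5278 -0.0746  0.232 ] F [ 2.8 -0.6  2.6] open 1.004 grip 0.0
```

View pics/placed.png

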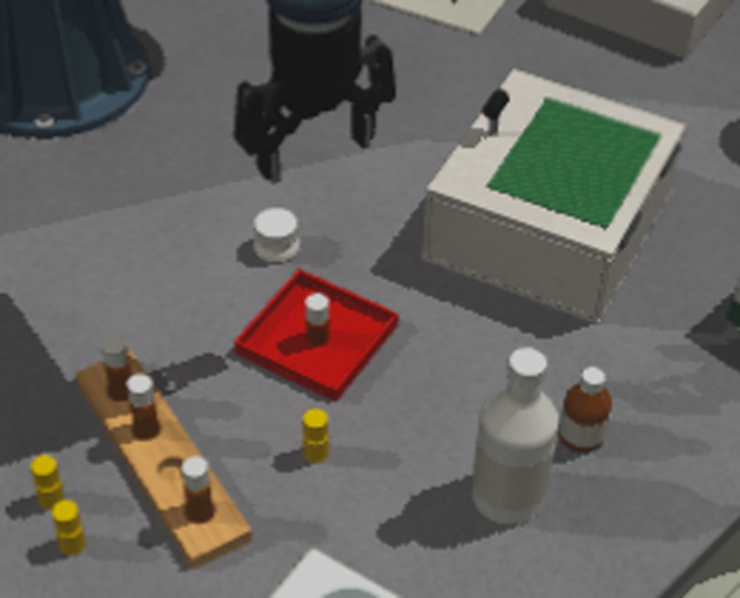

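The short vial stands upright in the tray at crop (317,318), with the three good vials still in the rack. Next is the lid handle.

Request:
apply_moves([
  {"jaw":1,"offset":[18,57,0],"rot":[0,0,0]},
  {"jaw":1,"offset":[18,57,0],"rot":[0,0,0]},
  {"jaw":1,"offset":[0,0,0],"rot":[0,0,-10.2]},
  {"jaw":1,"offset":[0,0,0],"rot":[0,0,-10.2]},
  {"jaw":1,"offset":[0,0,0],"rot":[0,0,-10.2]},
])

```text
time_s: 9.57
eef_pos: [0.5177, 0.046, 0.225]
eef_rot: [-0.0, -0.147, 0.989, 0.0]
wrist_force: [0.4, 0.1, 0.7]
opening: 0.995
grasp_force: 0.0
```

```bash
python3 to.py .5108 .1996 .20 106.7
```

```text
off [-38.2 148.9  25. ] turn [ 0.01 -0.02  0.26] t 9.57 pos [0.5177 0.046  0.225 ] F [0.4 0.1 0.7] open 0.995 grip 0.0
```

Request:
apply_moves([
  {"jaw":1,"offset":[-12,45,0],"rot":[0,0,0]},
  {"jaw":1,"offset":[-13,52,0],"rot":[0,0,0]},
  {"jaw":1,"offset":[-13,52,0],"rot":[0,0,0]},
  {"jaw":1,"offset":[0,0,0],"rot":[0,0,0]},
  {"jaw":1,"offset":[0,0,0],"rot":[0,0,0]},
])

```text
time_s: 10.2
eef_pos: [0.5116, 0.1991, 0.2249]
eef_rot: [-0.0, -0.145, 0.989, -0.0]
wrist_force: [0.3, 0.1, 0.2]
opening: 0.999
grasp_force: 0.0
```

```bash
python3 - <<'E'
from h import *
from to import to
to(.5108,.1996,.12,106.7)
im,d,K,D,T=snap('wrist');P=cloud(d,K,D,T);save('wrist2.png',im)
m=(P[...,2]>.125)&(P[...,2]<.155)
n,l,st,c=cv2.connectedComponentsWithStats(m.astype(np.uint8))
for i in range(1,n):
    if st[i,4]>100:
        A=P[l==i];r=cv2.minAreaRect((A[:,:2]*1000).astype(np.float32));print(c[i].round(),st[i,4],r,np.percentile(A[:,2],98))
E
```

```text
off [  0.5   0.8 104.9] turn [-0.02 -0.04 -0.07] t 10.2 pos [0.5116 0.1991 0.2249] F [0.3 0.1 0.2] open 0.999 grip 0.0
[280. 216.] 1016 ((509.2985534667969, 197.70375061035156), (17.03899383544922, 29.938447952270508), 18.068632125854492) 0.14750740006161664
```

View pics/wrist2.png

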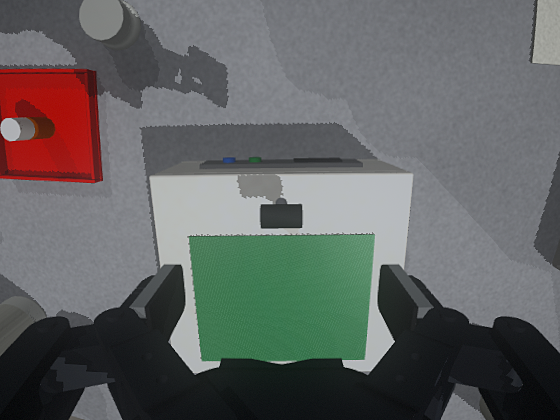

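The wrist view shows the handle at (280,216), level with the tool, at (0.509,0.198) and top z 0.1475, all as expected. Descending around it.

Request:
apply_moves([
  {"jaw":1,"offset":[2,0,30],"rot":[0,0,0]},
  {"jaw":1,"offset":[0,0,45],"rot":[0,0,0]},
  {"jaw":1,"offset":[0,0,25],"rot":[0,0,0]},
  {"jaw":1,"offset":[0,0,5],"rot":[0,0,0]},
  {"jaw":0.7,"offset":[0,0,0],"rot":[0,0,0]},
])

```text
time_s: 10.88
eef_pos: [0.5105, 0.1979, 0.1209]
eef_rot: [0.0, -0.143, 0.99, -0.0]
wrist_force: [1.4, -0.7, 1.1]
opening: 0.815
grasp_force: 0.0
```

```bash
python3 to.py .5097 .1985 .117 106.7
```

```text
off [0.6 0.8 3.9] turn [-0.01  0.03 -0.2 ] t 10.88 pos [0.5105 0.1979 0.1209] F [ 1.4 -0.7  1.1] open 0.815 grip 0.0
```

Request:
apply_moves([
  {"jaw":0.6,"offset":[0.5,0.5,3],"rot":[0,0,0]},
  {"jaw":0.4,"offset":[0,0,0],"rot":[0,0,0]},
  {"jaw":0,"offset":[0,0,0],"rot":[0,0,0]},
  {"jaw":0,"offset":[0,0,0],"rot":[0,0,0]},
  {"jaw":0,"offset":[0,0,0],"rot":[0,0,0]},
])

```text
time_s: 11.5
eef_pos: [0.5099, 0.1985, 0.1183]
eef_rot: [0.001, -0.144, 0.99, -0.001]
wrist_force: [-1.3, -4.1, 6.3]
opening: 0.337
grasp_force: 59.6
```

```bash
python3 - <<'E'
from h import *
from to import to
to(.5097,.1985,.117,106.7)
c=np.array([175,49]);ph=np.arctan2(49,175);r=np.hypot(*c);prev=None
for a in range(0,50,5):
    p=np.array([175-r*np.cos(ph+np.radians(a)),r*np.sin(ph+np.radians(a))-49])
    print(a,p.round(1), None if prev is None else (p-prev).round(1));prev=p
E
```

```text
off [0.2 0.1 1.3] turn [-0.08  0.06 -0.1 ] t 11.5 pos [0.5099 0.1985 0.1183] F [-1.3 -4.1  6.3] open 0.337 grip 59.6
0 [0. 0.] None
5 [ 4.9 15.1] [ 4.9 15.1]
10 [11.2 29.6] [ 6.2 14.6]
15 [18.6 43.6] [ 7.5 14. ]
20 [27.3 56.9] [ 8.7 13.3]
25 [37.1 69.4] [ 9.8 12.5]
30 [47.9 80.9] [10.8 11.6]
35 [59.8 91.5] [11.8 10.6]
40 [ 72.4 101. ] [12.7  9.5]
45 [ 85.9 109.4] [13.5  8.4]
```

Request:
apply_moves([
  {"jaw":0,"offset":[-5,0,-15],"rot":[0,0,0]},
  {"jaw":0,"offset":[-6,0,-14.5],"rot":[0,0,0]},
  {"jaw":0,"offset":[-7.5,0,-14],"rot":[0,0,0]},
  {"jaw":0,"offset":[-8.5,0,-13.5],"rot":[0,0,0]},
  {"jaw":0,"offset":[0,0,0],"rot":[0,0,0]},
])

```text
time_s: 12.12
eef_pos: [0.5359, 0.2066, 0.1753]
eef_rot: [0.0, -0.144, 0.99, -0.0]
wrist_force: [-0.3, -6.9, -3.7]
opening: 0.334
grasp_force: 60.0
```

```bash
python3 - <<'E'
from h import *
from to import to
to(.5097,.1985,.117,106.7)
E
```

```text
off [27.4 -0.3 58.3] turn [-0.03  0.04 -0.13] t 12.12 pos [0.5359 0.2066 0.1753] F [-0.3 -6.9 -3.7] open 0.334 grip 60.0
```

Forces are small and the lid is following the arc, so I continue to 45°.

Request:
apply_moves([
  {"jaw":0,"offset":[-10,0,-12.5],"rot":[0,0,0]},
  {"jaw":0,"offset":[-11,0,-11.5],"rot":[0,0,0]},
  {"jaw":0,"offset":[-12,0,-10.5],"rot":[0,0,0]},
  {"jaw":0,"offset":[-12.5,0,-9.5],"rot":[0,0,0]},
  {"jaw":0,"offset":[-13.5,0,-8.5],"rot":[0,0,0]},
])

```text
time_s: 12.75
eef_pos: [0.5908, 0.2236, 0.2263]
eef_rot: [-0.002, -0.144, 0.99, 0.0]
wrist_force: [-1.3, -3.4, -4.4]
opening: 0.337
grasp_force: 60.0
```

Request:
apply_moves([
  {"jaw":0,"offset":[0,0,0],"rot":[0,0,0]},
  {"jaw":0,"offset":[0,0,0],"rot":[0,0,0]},
  {"jaw":0,"offset":[0,0,0],"rot":[0,0,0]},
  {"jaw":0,"offset":[0,0,0],"rot":[0,0,0]},
  {"jaw":0,"offset":[0,0,0],"rot":[0,0,0]},
])

```text
time_s: 13.38
eef_pos: [0.5914, 0.2238, 0.2266]
eef_rot: [-0.0, -0.144, 0.99, 0.0]
wrist_force: [-2.1, -0.8, -2.5]
opening: 0.335
grasp_force: 62.6
```

```bash
python3 - <<'E'
from h import *
from to import to
to(.5097,.1985,.117,106.7)
a=np.radians(16.9);u=np.array([np.cos(a),np.sin(a)]);w=np.array([-u[1],u[0]]);H=np.array([.583,.2214])+.1*u
ims=[]
for n in('scene','top'):
    im,d,K,D,T=snap(n);P=cloud(d,K,D,T);im_=im.astype(int)
    g=(im_[...,1]>im_[...,0]+25)&(im_[...,1]>im_[...,2]+15)&(P[...,2]>.1)&(P[...,2]<.35)
    g=cv2.erode(g.astype(np.uint8),np.ones((3,3)))>0
    X=(P[...,:2]-H)@u;Y=(P[...,:2]-H)@w
    s=g&(X<0)&(X>-.22)&(abs(Y)<.12)
    A=np.stack([X[s],P[...,2][s]],1);k=np.polyfit(A[:,0],A[:,1],1);k=k if len(A) else 0
    for _ in range(4):
        r=A[:,1]-np.polyval(k,A[:,0]);A=A[abs(r)<max(.003,2*r.std())];k=np.polyfit(A[:,0],A[:,1],1)
    print(n,len(A),'slope deg',np.degrees(np.arctan(-k[0])),'at hinge z',k[1],'x range',A[:,0].min(),A[:,0].max())
    if n=='scene': save('lid.png',cv2.resize(im[60:300,165:460],None,fx=2.4,fy=2.4,interpolation=2))
E
```

```text
off [ 85.4  -0.9 109.6] turn [ 0.03 -0.02 -0.11] t 13.38 pos [0.5914 0.2238 0.2266] F [-2.1 -0.8 -2.5] open 0.335 grip 62.6
scene 1132 slope deg 43.35178690108571 at hinge z 0.10411506803538499 x range -0.09830825109824173 -0.009459003348057734
top 371 slope deg 43.48870940251309 at hinge z 0.10708642347371235 x range -0.09279156282126196 -0.011315887654968071
```

View pics/lid.png

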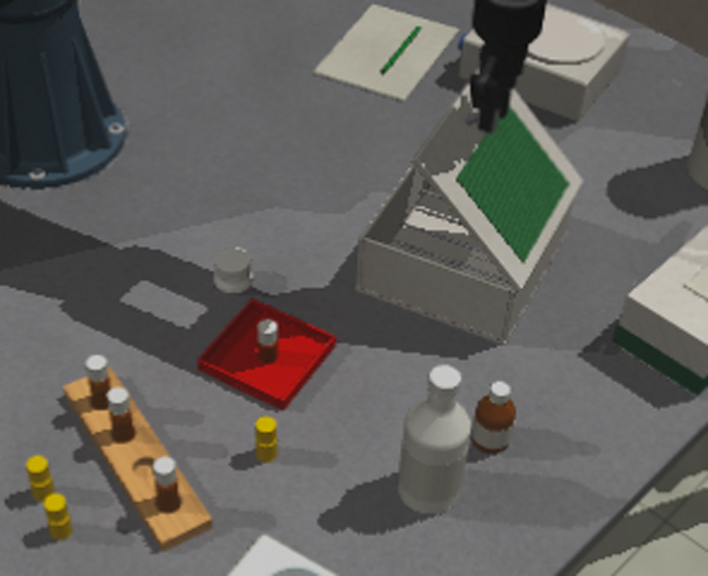

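The lid is open and held, and the vial is upright in the tray. The regression gives about 43.4°, while the arc travelled gives 45°. I'll check with an unbiased plane fit, using the bench as reference.

```bash
python3 - <<'E'
from h import *
def fit(A):
    for _ in range(6):
        c=A.mean(0);n=np.linalg.svd(A-c,full_matrices=False)[2][2];n*=np.sign(n[2]);r=(A-c)@n;A=A[abs(r)<max(.002,2.2*r.std())]
    return n,c,r.std(),len(A)
a=np.radians(16.9);u=np.array([np.cos(a),np.sin(a),0]);H=np.array([.583,.2214,.09])+.1*u
for n in('scene','top'):
    s=np.load(n+'.npz')
    for nm,im,P in(('shut',s['im'],s['P']),('now',)+(lambda q:(q[0],cloud(*q[1:])))(snap(n))):
        i=im.astype(int);g=(i[...,1]>i[...,0]+25)&(i[...,1]>i[...,2]+15)&(P[...,2]>.085)&(P[...,2]<.35)
        g=cv2.erode(g.astype(np.uint8),np.ones((5,5)))>0
        X=(P-H)@u;g&=(X<.02)&(X>-.25)&(abs((P-H)[...,:2]@[-u[1],u[0]])<.12)
        N,c,sd,k=fit(P[g]);print(n,nm,'tilt',np.degrees(np.arccos(N[2])).round(2),'dir',np.degrees(np.arctan2(N[1],N[0])).round(1),'hinge dist',((H-c)@N).round(4),'sd',sd.round(4),k)
E
```

```text
scene shut tilt 0.23 dir -65.8 hinge dist -0.0115 sd 0.002 944
scene now tilt 43.72 dir 17.0 hinge dist -0.0098 sd 0.0017 879
top shut tilt 0.08 dir 85.2 hinge dist -0.0114 sd 0.0021 1319
top now tilt 43.8 dir 16.9 hinge dist -0.012 sd 0.0012 257
```

Both cameras agree on about 43.8°, so I raise it by roughly another 1.2°.

Request:
apply_moves([
  {"jaw":0,"offset":[-3,0,-2],"rot":[0,0,0]},
  {"jaw":0,"offset":[0,0,0],"rot":[0,0,0]},
  {"jaw":0,"offset":[0,0,0],"rot":[0,0,0]},
  {"jaw":0,"offset":[0,0,0],"rot":[0,0,0]},
  {"jaw":0,"offset":[0,0,0],"rot":[0,0,0]},
])

```text
time_s: 14.2
eef_pos: [0.5944, 0.2246, 0.2284]
eef_rot: [-0.0, -0.144, 0.99, 0.0]
wrist_force: [-0.6, 2.8, -7.7]
opening: 0.337
grasp_force: 62.1
```

```bash
python3 - <<'E'
from h import *
a=np.radians(16.9);u=np.array([np.cos(a),np.sin(a),0]);H=np.array([.583,.2214,.09])+.1*u
for n in('scene','top','scene','top'):
    q=snap(n);P=cloud(*q[1:]);i=q[0].astype(int);g=(i[...,1]>i[...,0]+25)&(i[...,1]>i[...,2]+15)&(P[...,2]>.085)&(P[...,2]<.35)
    g=cv2.erode(g.astype(np.uint8),np.ones((5,5)))>0
    X=(P-H)@u;g&=(X<.02)&(X>-.25)&(abs((P-H)[...,:2]@[-u[1],u[0]])<.12);A=P[g]
    for _ in range(6):
        c=A.mean(0);N=np.linalg.svd(A-c,full_matrices=False)[2][2];r=(A-c)@N;A=A[abs(r)<max(.002,2.2*r.std())]
    print(n,np.degrees(np.arccos(abs(N[2]))).round(2))
o=ctrl.get_obs();print(o['eef_pos'],o['wrist_force'],o['grasp_force'],o['opening'],o['time_s'])
E
```

```text
scene 44.76
top 44.77
scene 44.71
top 44.7
[0.59445151 0.22463978 0.22843383] [-0.03808312  3.51771462 -8.43920242] 61.9594931602478 0.33896953348352543 14.4
```

The lid is at about 44.8° and steady, with a firm grip. Handing in.

```bash
python3 -c "
from bench import ctrl
print(ctrl.hand_in())"
```

```text
the job is handed in; nothing more can be done
None
```

The short vial stands upright in the red reject tray, and the arm is still holding the steriliser lid at a measured 44.8°; the job is handed in at 14.4 s of the 45 s, with the good vials and everything else left where they stood.

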